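Reload the label-roll spindle at the deli counter

TASK

The label roll on the counter's upright spindle has run out. Take the bare cardboard core off the spindle and put it in the waste box; then fit the full label roll (the thicker of the two white rolls standing on the counter) over the spindle and lower it gently, without dropping it, until it sits upright and fully down on the stand's base plate. Leave the thinner part-used roll, the jars and the other goods standing where they are.

Things in the scene. Friction and masses are not known exactly. Their poses are not given: they have to be found in the camera images.
- stand: roll stand fixed to the counter: a dark steel disc base plate, 116 mm diameter and 15 mm thick, with a plain steel spindle rising upright from its middle, 20 mm diameter, its top 10 mm tapering to 8 mm. Origin: centre of the underside of the base plate, on the counter; z up along the spindle. It stands somewhere else each time.
- spindle_foot (a point): the middle of the base plate's top face, on the spindle's axis, 15 mm above the counter: where the centre of a seated roll's underside lies. z up.
- spindle_tip (a point): the spindle's tip, 127 mm above the counter (112 mm above the base plate).
- core: the empty cardboard core, an open tube 104 mm long, 32 mm outside diameter, 26 mm bore, about 30 g. At the start it stands over the spindle on the base plate, and the spindle's tip shows 8 mm above it. Origin: centre of its lower end at the start; z along its axis, so its upper end is 104 mm along z.
- core_middle (a point): the middle of the core, on its axis halfway along (52 mm from either end).
- waste_box: open cardboard waste box fixed to the counter, 200 (its x) by 150 (its y) by 90 mm high outside, 5 mm walls and floor, empty. Origin: centre of its underside; z up.
- full_roll: the full label roll: white paper on a cardboard core, a cylinder 62 mm outside diameter and 104 mm tall with a 26 mm bore right through, about 250 g, standing on end on the counter. Origin: centre of its lower end; z up along its axis.
- part_roll: the part-used label roll, the same but only 44 mm in diameter (104 mm tall, 26 mm bore), standing on end on the counter; to be left alone. Origin: centre of its lower end. The full roll, this roll and the pickle jar may each stand in any of three places.
- pickle_jar: green glass jar with metal lid, 72 mm diameter, 105 mm high, a bystander near the rolls. Origin: centre of its underside.
- sauce_jar: amber glass jar with metal lid, 72 mm diameter, 115 mm high, a bystander. Origin: centre of its underside.
- can: plain metal food can with a white paper label, 70 mm diameter, 75 mm high, a bystander between the robot and the stand. Origin: centre of its underside.
- sauce_bottle: dark sauce bottle, 60 mm diameter, 190 mm high, a bystander behind the stand. Origin: centre of its underside.
- nut_tub: clear-lidded tub of nuts, 108 by 158 mm, 55 mm high, a bystander behind the rolls. Origin: centre of its underside.
There are look-alikes about, which are no part of the job. What is shaped like the core but turquoise or yellow is not meant.

How it is judged:
By the outcome, as a careful person would: the job done as asked, in the order asked, and still so for the second after the job is handed in, with the robot touching nothing.
It also fails if it takes over 64 s, if anything falls off the work surface, if the arm or the gripper's body presses on something with over 40 N, if the wrist force passes 120 N, or if a joint passes its speed limit or range.

ROBOT

A 6-joint arm with a two-finger parallel gripper is mounted at the origin on the work surface. World frame = base frame: x ahead of the robot, y to its left, z up, the work surface at z = 0. Lengths are in m, angles in rad, forces in N, time in s.
With the tool pointing down it reaches from about 0.225 to 0.875 m from the base axis. Payload 3.4 kg.
Tool frame: the origin (TCP) lies at the very end of the fingers, on their centre line; the grasp point (between the pads) lies manip.grip_point_offset behind it (manip.grip_point_offset is the distance from the TCP to the grasp point, in m); z points along the fingers, y is the line along which they close (so a half turn about z gives the same grasp; the last joint's range is limited). The gripper opens to 85 mm and grips with 20 to 120 N. Pads are 22 mm wide; open, the fingers measure 114 mm over their backs; the gripper's body (76 mm by 85 mm) begins 54 mm behind the grasp point. The pads swing forward as they close: fully open they stand 13 mm farther back than shut.
Start: joints at [1.028, 0.276, 1.505, -0, 1.361, -0.121], TCP at [0.235, 0.525, 0.231] pointing down, gripper open.
Joint ranges: [-2.89, 2.89], [-0.75, 2.08], [0.22, 2.7], [-1.18, 4.32], [0.11, 2.71], [-2.7, 2.7]. Speed limits (rad/s): [2.57, 2.57, 3.14, 3.14, 3.14, 3.14].

INTERFACE

Orientations are given as a unit quaternion [w, x, y, z].
In Python, from rig import manip gives the robot as it stands.
- The arm moves only by the shell command python3 -m pendant 'ROWS' [FORCE]. ROWS is JSON, a list of rows, each an object of numbers: "jaw": the opening, from -1 (shut) to 1 (fully open); "tx", "ty", "tz": the shift along the world's x, y, z in cm; "ax", "ay", "az": the turn, a rotation vector about the world's x, y, z in degrees. In form: [{"jaw": .., "tx": .., "ty": .., "tz": .., "ax": .., "ay": .., "az": ..}, ...]. A call has 1 to 10 rows; each row is the pose to reach, as a shift and turn from the pose commanded when the call began; what a row does not reach only later rows make up. A row lasts 1/8 s, in which the tool goes at most 62.5 mm and 10.7 degrees, less where a joint would pass 70% of its speed; a pose out of reach is approached as far as the arm can. A call with a gripper value outside its range is refused whole. The fingers move at their own pace and stop on an object; FORCE is the grip in N (left out, the last holds). Time passes only in rows, so rows that repeat a pose let the fingers close. It gives the time, the measured TCP pose, the force, the opening and the grip force at its end, in the units of the state.
- manip.get_state(): the state, without advancing time (a new reading comes with each control period).
- manip.get_image(name): name is "side" or "top"; returns a dict with "pixels" (400x640x3 uint8, blue, green, red), "depth" (400x640 float32, m along the optical axis (not along the pixel's ray), 0 where there is no reading), "fx", "fy", "cx", "cy" (pixels), "pose" (4x4, takes a point from camera to world coordinates). Camera axes: x right, y down, z forward; pixel columns grow to the right and rows downward; lengths in m; the calibration is good to about 2 mm. A picture is of the moment at which its call begins.
- manip.sign_off(): hands the job in; it is judged then, once.
The state is a dict: "clock": time; "qpos": joint angles; "qd": joint speeds; "effort": joint torques, N m; "position": TCP position; "ee_rot": TCP orientation; "contact_force": force on the tool from outside, world axes, zero at the start; "moment": the same for the moment, N m; "width": finger opening in m; "gripper_force": force on a finger pad.
Only numpy, scipy, OpenCV 4.12 (cv2) and the standard library are available. Lean on these libraries where they do the work, as an engineer would, in place of code of your own. Each camera call takes 0.05 s, during which the arm holds its last target. There are 200 camera calls.

## Working session

There is one attempt and no reset: what is moved stays moved. The work goes in short steps, Python scripts to look and compute and a shell command to move; the robot and the scene stay as the last step left them, time stands still between calls to the robot, and variables do not carry over. Pictures are saved under pics/ and viewed, at most 10 in all, crops included, and the job is handed in when it is done.

```bash
mkdir -p pics; ls; python3 - <<'E'
from rig import manip
import cv2, numpy as np, pickle
print(manip.grip_point_offset, manip.get_state())
for n in ("side","top"):
    d=manip.get_image(n); cv2.imwrite(f"pics/{n}0.png",d["pixels"]); pickle.dump(d,open(f"{n}0.pkl","wb"))
    print(n,d["fx"],d["cx"],d["cy"],np.round(d["pose"],3).tolist())
E
```

```text
pics
0.0187 {'clock': 0.0, 'qpos': array([ 1.02799955e+00,  2.76610361e-01,  1.50612551e+00, -1.06052921e-05,
        1.36072332e+00, -1.21031670e-01]), 'qd': array([ 4.00083033e-04, -2.43782730e-04,  1.72605968e-03,  1.78824662e-04,
       -6.16391662e-07, -5.11409773e-04]), 'effort': array([-1.54516871e-03, -4.16774368e+01, -2.45803535e+01, -2.90772969e-04,
        1.11418316e-02, -2.76962044e-05]), 'position': array([0.23513665, 0.5241411 , 0.230434  ]), 'ee_rot': array([-2.99205928e-04,  2.09321805e-01,  9.77846364e-01, -8.84018484e-04]), 'contact_force': array([0.01892573, 0.12626309, 0.14185515]), 'moment': array([-0.00339454,  0.0338733 ,  0.01838359]), 'gripper_force': 0.0, 'width': 0.08556944242074305}
side 509.23895908309106 335.42813202060813 195.50922542473478 [[0.935, -0.212, 0.283, 0.208], [-0.353, -0.598, 0.719, -0.893], [0.017, -0.773, -0.635, 0.883], [0.0, 0.0, 0.0, 1.0]]
top 457.5697291143317 324.65007448702704 195.32921355705292 [[0.02, -0.991, 0.136, 0.399], [-1.0, -0.017, 0.026, -0.036], [-0.023, -0.136, -0.99, 1.387], [0.0, 0.0, 0.0, 1.0]]
```

View pics/side0.png

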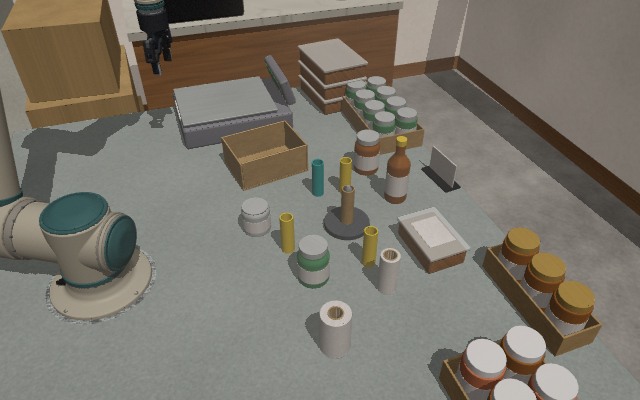

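View pics/top0.png

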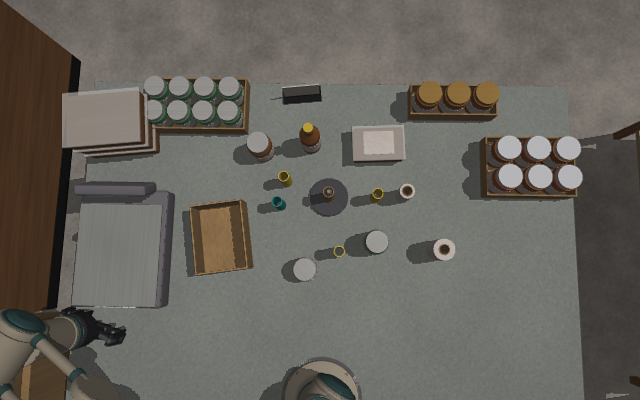

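The side view shows the brown bare core over the spindle at (347,203) on the dark disc. The white rolls are at (336,328), which is thick, and (389,270), which is thin. Look-alikes are the yellow tubes at (287,232), (370,245) and (346,173) and the turquoise one at (318,177). In the top view the core is at (328,193), the thick roll at (444,250), the thin roll at (407,191) and the box at (220,238). I take the brown tube on the disc as the core, since it is the only one on the spindle, and the thick roll as the full one. I'll confirm both in a crop and measure.

```bash
cat > h.py <<'E'
import numpy as np, cv2, pickle
from rig import manip
def grab(n,tag):
    d=manip.get_image(n); cv2.imwrite(f"pics/{n}{tag}.png",d["pixels"]); pickle.dump(d,open(f"{n}{tag}.pkl","wb")); return d
def load(n,tag): return pickle.load(open(f"{n}{tag}.pkl","rb"))
def ray(d,u,v,z):
    P=d["pose"]; r=P[:3,:3]@np.array([(u-d["cx"])/d["fx"],(v-d["cy"])/d["fy"],1.]); o=P[:3,3]
    return o+r*(z-o[2])/r[2]
def cloud(d):
    v,u=np.mgrid[:400,:640]; D=d["depth"]
    c=np.stack([(u-d["cx"])/d["fx"]*D,(v-d["cy"])/d["fy"]*D,D],-1)
    W=c@d["pose"][:3,:3].T+d["pose"][:3,3]; W[D==0]=np.nan; return W
E
cat > m.py <<'E'
from h import *
for n in("top","side"):
    d=load(n,"0"); W=cloud(d)
    # everything above counter: blobs
    m=((W[...,2]>0.03)&(W[...,2]<.25)).astype(np.uint8)
    k,lab,st,ce=cv2.connectedComponentsWithStats(m)
    print(n)
    for i in range(1,k):
        if st[i,4]<25: continue
        p=W[lab==i]; zt=np.percentile(p[:,2],95); t=p[p[:,2]>zt-.012]
        if p[:,0].mean()<.2: continue
        print(ce[i].round(),st[i,4],"ztop %.3f"%zt,"xy range",np.percentile(t[:,:2],[2,98],axis=0).round(3).tolist())
d=load("top","0");g=cv2.cvtColor(d["pixels"],cv2.COLOR_BGR2HSV)
W=cloud(d)
m=((g[...,2]<110)&(abs(W[...,2]-.015)<.01)).astype(np.uint8); m[:150]=0;m[230:]=0;m[:,:290]=0;m[:,365:]=0
c=max(cv2.findContours(m,0,2)[0],key=cv2.contourArea);(u,v),r=cv2.minEnclosingCircle(c)
print("disc",u,v,r,ray(d,u,v,.015),ray(d,u+r,v,.015))
a=cv2.resize(load("side","0")["pixels"][150:370,250:450],None,fx=2.5,fy=2.5,interpolation=2)
b=cv2.resize(d["pixels"][160:280,260:470],None,fx=2.9,fy=2.9)[:, :290]
cv2.imwrite("pics/crop.png",a)
E
python3 m.py
```

```text
top
[149. 113.] 10697 ztop 0.167 xy range [[0.697, 0.522], [0.855, 0.733]]
[454.  99.] 2875 ztop 0.123 xy range [[0.845, -0.489], [0.908, -0.271]]
[300.  88.] 251 ztop 0.080 xy range [[0.901, 0.025], [0.913, 0.133]]
[309. 138.] 490 ztop 0.190 xy range [[0.734, 0.034], [0.759, 0.058]]
[378. 143.] 1881 ztop 0.060 xy range [[0.691, -0.231], [0.794, -0.082]]
[260. 146.] 596 ztop 0.118 xy range [[0.696, 0.166], [0.752, 0.223]]
[531. 166.] 5440 ztop 0.123 xy range [[0.608, -0.708], [0.747, -0.49]]
[284. 178.] 125 ztop 0.106 xy range [[0.613, 0.103], [0.643, 0.133]]
[122. 245.] 11525 ztop 0.160 xy range [[0.557, 0.491], [0.588, 0.681]]
[405. 192.] 234 ztop 0.107 xy range [[0.571, -0.253], [0.611, -0.212]]
[328. 194.] 142 ztop 0.125 xy range [[0.568, -0.026], [0.597, 0.002]]
[376. 195.] 108 ztop 0.107 xy range [[0.568, -0.164], [0.598, -0.136]]
[278. 202.] 117 ztop 0.105 xy range [[0.542, 0.119], [0.571, 0.15]]
[217. 234.] 1189 ztop 0.092 xy range [[0.35, 0.215], [0.559, 0.384]]
[375. 242.] 519 ztop 0.109 xy range [[0.42, -0.176], [0.474, -0.122]]
[441. 249.] 480 ztop 0.108 xy range [[0.402,
[... 727 characters left out ...]
236.] 2487 ztop 0.059 xy range [[0.692, -0.236], [0.797, -0.084]]
[287. 228.] 416 ztop 0.105 xy range [[0.406, -0.062], [0.436, -0.03]]
[370. 242.] 437 ztop 0.105 xy range [[0.57, -0.169], [0.599, -0.137]]
[545. 287.] 6774 ztop 0.122 xy range [[0.847, -0.494], [0.909, -0.275]]
[313. 257.] 1293 ztop 0.108 xy range [[0.421, -0.181], [0.477, -0.124]]
[389. 267.] 713 ztop 0.106 xy range [[0.572, -0.257], [0.613, -0.216]]
[335. 325.] 1412 ztop 0.107 xy range [[0.403, -0.366], [0.459, -0.31]]
[509. 370.] 6926 ztop 0.123 xy range [[0.609, -0.627], [0.749, -0.492]]
disc 328.4604187011719 196.94424438476562 19.006799697875977 [ 0.58204668 -0.01141369  0.015     ] [ 0.5830279  -0.06884646  0.015     ]
```

View pics/crop.png

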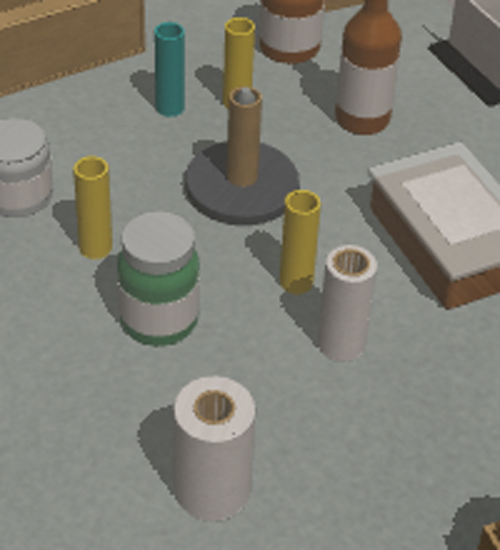

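The crop confirms it: a brown tube with the steel tip showing at its top stands on the dark disc at crop (243,140). The thick white roll is at crop (214,445) and the thin one at (348,300). Next I'll refine the spindle tip, the roll centre and the box pose.

```bash
cat > m2.py <<'E'
from h import *
for n,ur in(("side",(335,360,178,200)),("top",(318,340,182,204))):
    d=load(n,"0"); u0,u1,v0,v1=ur; p=d["pixels"][v0:v1,u0:u1]; s=cv2.cvtColor(p,cv2.COLOR_BGR2HSV); W=cloud(d)[v0:v1,u0:u1]
    m=(W[...,2]>.117)&(s[...,1]<60)
    v,u=np.nonzero(m); print(n,"tip px",u.mean()+u0,v.mean()+v0,len(u),ray(d,u.mean()+u0,v.mean()+v0,.125).round(4))
    # core rim + roll rim: enclosing circle of points near top
    W=cloud(d)
    for nm,c,z in(("core",(.584,-.012),.119),("roll",(.43,-.336),.104),("part",(.592,-.234),.104)):
        mm=((np.hypot(W[...,0]-c[0],W[...,1]-c[1])<.05)&(abs(W[...,2]-z-.001)<.006)).astype(np.uint8)
        v,u=np.nonzero(mm); P=np.array([ray(d,a,b,z)[:2] for a,b in zip(u,v)],np.float32)
        (x,y),r=cv2.minEnclosingCircle(P); print(n,nm,round(x,4),round(y,4),round(r,4),len(u))
d=load("top","0");W=cloud(d)
mm=(abs(W[...,2]-.09)<.008)&(W[...,1]>.19)&(W[...,1]<.41)&(W[...,0]>.3)&(W[...,0]<.6)
print(cv2.minAreaRect(W[mm][:,:2].astype(np.float32)))
E
python3 m2.py
```

```text
side tip px 348.06976744186045 188.06976744186048 43 [ 0.584  -0.0179  0.125 ]
side core 0.5836 -0.0138 0.0198 93
side roll 0.4313 -0.3374 0.0325 638
side part 0.5928 -0.2365 0.0241 221
top tip px 327.8529411764706 191.6764705882353 34 [ 0.5821 -0.0114  0.125 ]
top core 0.5835 -0.0111 0.0157 68
top roll 0.4302 -0.334 0.0311 317
top part 0.5915 -0.2328 0.022 124
((0.4542567729949951, 0.2999940812587738), (0.20045918226242065, 0.15156954526901245), 8.672154426574707)
```

Stand axis is about (0.583, -0.0125), the full roll about (0.431, -0.3355) with r ≈ 31 mm as specified, and the box centre (0.4545, 0.300), turned +8.7° (200×152 mm matches). Moving above the core.

```bash
python3 -m pendant '[{"jaw":1,"tx":1.5,"ty":-2.5,"az":4},{"jaw":1,"tx":5,"ty":-7.5,"az":10},{"jaw":1,"tx":8.7,"ty":-13.4,"az":16},{"jaw":1,"tx":12,"ty":-18.5,"az":20},{"jaw":1,"tx":15.3,"ty":-23.6,"az":24},{"jaw":1,"tx":18.6,"ty":-28.7,"az":24},{"jaw":1,"tx":22,"ty":-34,"az":24},{"jaw":1,"tx":25.3,"ty":-39.1,"az":24},{"jaw":1,"tx":28.6,"ty":-44.2,"az":24},{"jaw":1,"tx":31.8,"ty":-49,"az":24}]'
python3 -m pendant '[{"jaw":1,"tx":2,"ty":-3.1},{"jaw":1,"tx":3,"ty":-4.7},{"jaw":1,"tx":3,"ty":-4.7,"tz":-2},{"jaw":1,"tx":3,"ty":-4.7,"tz":-4},{"jaw":1,"tx":3,"ty":-4.7,"tz":-4}]'
python3 -c "
from h import *
s=manip.get_state();print(s['position'],s['ee_rot'],s['qpos'])"
```

```text
[0.23514944 0.52418727 0.23051635] [-2.77981148e-04  2.09344465e-01  9.77841585e-01 -8.07132370e-04] [ 1.02801575e+00  2.76548706e-01  1.50600709e+00 -3.37685186e-07
  1.36074418e+00 -1.20971311e-01]invalid input at $[0]: expected keys jaw, tx, ty, tz, ax, ay, az
invalid input at $[0]: expected keys jaw, tx, ty, tz, ax, ay, az
```

All keys are required, so I'll resend with complete rows.

```bash
python3 -m pendant '[{"jaw":1,"tx":1.5,"ty":-2.5,"tz":0,"ax":0,"ay":0,"az":4},{"jaw":1,"tx":5,"ty":-7.5,"tz":0,"ax":0,"ay":0,"az":10},{"jaw":1,"tx":8.7,"ty":-13.4,"tz":0,"ax":0,"ay":0,"az":16},{"jaw":1,"tx":12,"ty":-18.5,"tz":0,"ax":0,"ay":0,"az":20},{"jaw":1,"tx":15.3,"ty":-23.6,"tz":0,"ax":0,"ay":0,"az":24},{"jaw":1,"tx":18.6,"ty":-28.7,"tz":0,"ax":0,"ay":0,"az":24},{"jaw":1,"tx":22,"ty":-34,"tz":0,"ax":0,"ay":0,"az":24},{"jaw":1,"tx":25.3,"ty":-39.1,"tz":0,"ax":0,"ay":0,"az":24},{"jaw":1,"tx":28.6,"ty":-44.2,"tz":0,"ax":0,"ay":0,"az":24},{"jaw":1,"tx":31.8,"ty":-49,"tz":0,"ax":0,"ay":0,"az":24}]' && python3 -m pendant '[{"jaw":1,"tx":2,"ty":-3.1,"tz":0,"ax":0,"ay":0,"az":0},{"jaw":1,"tx":3,"ty":-4.7,"tz":0,"ax":0,"ay":0,"az":0},{"jaw":1,"tx":3,"ty":-4.7,"tz":-2,"ax":0,"ay":0,"az":0},{"jaw":1,"tx":3,"ty":-4.7,"tz":-4,"ax":0,"ay":0,"az":0},{"jaw":1,"tx":3,"ty":-4.7,"tz":-4,"ax":0,"ay":0,"az":0}]'
python3 -c "
from h import *
s=manip.get_state();print(s['clock'],s['position'],s['ee_rot'],s['qpos'])"
```

```text
clock: 1.35
position: [0.5541, 0.0327, 0.231]
ee_rot: [-0.0, 0.002, 1.0, 0.0]
contact_force: [0.6, 0.1, -0.6]
width: 0.0855
gripper_force: 0.0
clock: 1.98
position: [0.5816, -0.0114, 0.1897]
ee_rot: [-0.002, 0.001, 1.0, 0.001]
contact_force: [0.5, -0.2, 0.3]
width: 0.0852
gripper_force: 0.0
1.975 [ 0.5816498  -0.011366    0.18968406] [-2.28741913e-03  1.06545746e-03  9.99996650e-01  5.77125922e-04] [-1.39439491e-01  3.14098024e-01  1.55505063e+00  5.35104719e-04
  1.27713437e+00 -1.70826099e+00]
```

```bash
python3 -m pendant '[{"jaw":1,"tx":0,"ty":0,"tz":-2,"ax":0,"ay":0,"az":0},{"jaw":1,"tx":0,"ty":0,"tz":-5,"ax":0,"ay":0,"az":0},{"jaw":1,"tx":0,"ty":0,"tz":-8,"ax":0,"ay":0,"az":0},{"jaw":1,"tx":0,"ty":0,"tz":-10.5,"ax":0,"ay":0,"az":0},{"jaw":1,"tx":0,"ty":0,"tz":-11.9,"ax":0,"ay":0,"az":0},{"jaw":1,"tx":0,"ty":0,"tz":-11.9,"ax":0,"ay":0,"az":0}]' && python3 -m pendant '[{"jaw":0,"tx":0,"ty":0,"tz":0,"ax":0,"ay":0,"az":0},{"jaw":-0.4,"tx":0,"ty":0,"tz":0,"ax":0,"ay":0,"az":0},{"jaw":-1,"tx":0,"ty":0,"tz":0,"ax":0,"ay":0,"az":0},{"jaw":-1,"tx":0,"ty":0,"tz":0,"ax":0,"ay":0,"az":0},{"jaw":-1,"tx":0,"ty":0,"tz":0,"ax":0,"ay":0,"az":0},{"jaw":-1,"tx":0,"ty":0,"tz":0,"ax":0,"ay":0,"az":0},{"jaw":-1,"tx":0,"ty":0,"tz":0,"ax":0,"ay":0,"az":0},{"jaw":-1,"tx":0,"ty":0,"tz":0,"ax":0,"ay":0,"az":0}]' 20
```

```text
clock: 2.72
position: [0.5831, -0.012, 0.0721]
ee_rot: [-0.001, 0.001, 1.0, 0.0]
contact_force: [-0.6, 0.2, -0.2]
width: 0.0855
gripper_force: 0.0
clock: 3.72
position: [0.5839, -0.0125, 0.0731]
ee_rot: [0.001, 0.001, 1.0, -0.0]
contact_force: [-1.2, -0.3, 5.6]
width: 0.0317
gripper_force: 21.4
```

```bash
python3 -m pendant '[{"jaw":-1,"tx":0,"ty":0,"tz":1,"ax":0,"ay":0,"az":0},{"jaw":-1,"tx":0,"ty":0,"tz":3,"ax":0,"ay":0,"az":0},{"jaw":-1,"tx":0,"ty":0,"tz":6,"ax":0,"ay":0,"az":0},{"jaw":-1,"tx":0,"ty":0,"tz":9,"ax":0,"ay":0,"az":0},{"jaw":-1,"tx":0,"ty":0,"tz":12,"ax":0,"ay":0,"az":0},{"jaw":-1,"tx":0,"ty":0,"tz":14,"ax":0,"ay":0,"az":0},{"jaw":-1,"tx":0,"ty":0,"tz":15,"ax":0,"ay":0,"az":0},{"jaw":-1,"tx":0,"ty":0,"tz":15,"ax":0,"ay":0,"az":0}]'
python3 - <<'E'
from h import *
d=grab("side","1"); grab("top","1")
cv2.imwrite("pics/s1c.png",cv2.resize(d["pixels"][60:300,220:460],None,fx=2.4,fy=2.4))
E
```

```text
clock: 4.72
position: [0.5835, -0.0124, 0.2226]
ee_rot: [0.0, 0.001, 1.0, 0.0]
contact_force: [0.5, 0.1, -0.2]
width: 0.0317
gripper_force: 21.3
```

View pics/s1c.png

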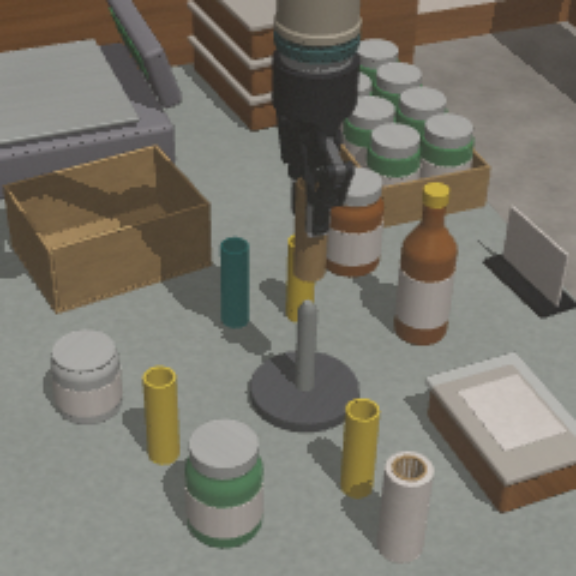

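The core is clear of the spindle and hangs upright: its lower end is at crop (310,272) and the bare spindle top at (307,305). I'll use the held core, whose position the robot knows, to check the camera offset against the bare spindle.

```bash
cat > m3.py <<'E'
from h import *
def proj(d,p):
    P=d["pose"]; c=P[:3,:3].T@(np.array(p)-P[:3,3]); return d["fx"]*c[0]/c[2]+d["cx"],d["fy"]*c[1]/c[2]+d["cy"]
d=load("side","1"); g=cv2.cvtColor(d["pixels"],cv2.COLOR_BGR2HSV); W=cloud(d)
near=np.hypot(W[...,0]-.583,W[...,1]+.0125)<.03
for nm,z0,z1,p in(("core",.168,.195,.182),("spindle",.04,.11,.075)):
    m=near&(W[...,2]>z0)&(W[...,2]<z1); 
    rows=[(v,np.nonzero(m[v])[0]) for v in range(400) if m[v].sum()>4]
    for v,u in rows[::4]:
        # mid-column at this row vs projected axis
        zz=np.nanmedian(W[v,u,2]); best=min(np.arange(.0,.26,.001),key=lambda z:abs(proj(d,(.5835,-.0124,z))[1]-v))
        print(nm,v,"mid",(u.min()+u.max())/2,"w",u.max()-u.min()+1,"expected u for TCP axis %.2f"%proj(d,(.5835,-.0124,best))[0])
t=load("top","1"); W=cloud(t)
g=cv2.cvtColor(t["pixels"],cv2.COLOR_BGR2HSV)
m=((W[...,2]>.005)&(W[...,2]<.025)&(np.hypot(W[...,0]-.583,W[...,1]+.0125)<.075)).astype(np.uint8)
print("px per m side", proj(d,(.5935,-.0124,.1))[0]-proj(d,(.5835,-.0124,.1))[0], proj(d,(.5835,-.0024,.1))[0]-proj(d,(.5835,-.0124,.1))[0])
# disc in both images
for n,tag in(("side","1"),("top","0")):
    D=load(n,tag);W=cloud(D)
    m=(abs(W[...,2]-.015)<.006)&(np.hypot(W[...,0]-.583,W[...,1]+.0125)<.09)
    v,u=np.nonzero(m);P=np.array([ray(D,a,b,.015)[:2] for a,b in zip(u,v)],np.float32)
    print(n,"disc",cv2.minEnclosingCircle(P),P.min(0),P.max(0))
E
python3 m3.py
```

```text
core 166 mid 348.5 w 14 expected u for TCP axis 347.82
core 170 mid 348.5 w 14 expected u for TCP axis 347.67
core 174 mid 348.5 w 12 expected u for TCP axis 347.51
spindle 194 mid 347.5 w 8 expected u for TCP axis 346.72
spindle 198 mid 347.5 w 8 expected u for TCP axis 346.56
spindle 202 mid 347.5 w 8 expected u for TCP axis 346.39
spindle 206 mid 347.0 w 9 expected u for TCP axis 346.23
spindle 210 mid 346.5 w 8 expected u for TCP axis 346.08
spindle 214 mid 347.0 w 7 expected u for TCP axis 345.92
px per m side 3.818828958164147 -1.5111703277339643
side disc ((0.5836324691772461, -0.016507357358932495), 0.06256532669067383) [ 0.5263056  -0.07496458] [0.6426819  0.04522473]
top disc ((0.5828664302825928, -0.011592325754463673), 0.057630520313978195) [ 0.52700853 -0.06760372] [0.6401596 0.0447731]
```

The held core and the spindle show the same 0.8 px offset, so the spindle axis matches the robot's (0.5835, -0.012) to within about 1 mm. Now carrying the core to the box. I'll tilt it so it lies down along the box's length when released.

```bash
python3 -m pendant '[{"jaw":-1,"tx":-1,"ty":2,"tz":0,"ax":0,"ay":0,"az":2},{"jaw":-1,"tx":-3,"ty":6,"tz":0,"ax":0,"ay":0,"az":4},{"jaw":-1,"tx":-5.5,"ty":11,"tz":0,"ax":0,"ay":0,"az":6},{"jaw":-1,"tx":-8,"ty":16,"tz":0,"ax":0,"ay":0,"az":8.7},{"jaw":-1,"tx":-10.5,"ty":21,"tz":0,"ax":0,"ay":0,"az":8.7},{"jaw":-1,"tx":-13,"ty":26,"tz":0,"ax":0,"ay":0,"az":8.7},{"jaw":-1,"tx":-14.7,"ty":29.4,"tz":0,"ax":0,"ay":0,"az":8.7},{"jaw":-1,"tx":-15.4,"ty":30.8,"tz":0,"ax":0,"ay":0,"az":8.7},{"jaw":-1,"tx":-15.4,"ty":30.8,"tz":0,"ax":0,"ay":0,"az":8.7}]' && python3 -m pendant '[{"jaw":-1,"tx":0,"ty":0,"tz":-1,"ax":-1,"ay":8,"az":0},{"jaw":-1,"tx":0,"ty":0,"tz":-3,"ax":-2.5,"ay":16,"az":0},{"jaw":-1,"tx":0,"ty":0,"tz":-6,"ax":-3.8,"ay":24.7,"az":0},{"jaw":-1,"tx":0,"ty":0,"tz":-9,"ax":-3.8,"ay":24.7,"az":0},{"jaw":-1,"tx":0,"ty":0,"tz":-12,"ax":-3.8,"ay":24.7,"az":0},{"jaw":-1,"tx":0,"ty":0,"tz":-14,"ax":-3.8,"ay":24.7,"az":0},{"jaw":-1,"tx":0,"ty":0,"tz":-15.2,"ax":-3.8,"ay":24.7,"az":0},{"jaw":-1,"tx":0,"ty":0,"tz":-15.2,"ax":-3.8,"ay":24.7,"az":0}]'
```

```text
clock: 5.95
position: [0.4284, 0.2961, 0.222]
ee_rot: [-0.0, -0.076, 0.997, -0.0]
contact_force: [0.8, -0.6, -0.7]
width: 0.0317
gripper_force: 21.3
clock: 6.95
position: [0.4296, 0.2947, 0.0698]
ee_rot: [-0.216, -0.072, 0.974, -0.017]
contact_force: [-0.2, 0.3, -0.0]
width: 0.0316
gripper_force: 21.3
```

```bash
python3 -m pendant '[{"jaw":0.0,"tx":0,"ty":0,"tz":0,"ax":0,"ay":0,"az":0},{"jaw":0.3,"tx":0,"ty":0,"tz":0,"ax":0,"ay":0,"az":0},{"jaw":0.3,"tx":0,"ty":0,"tz":0,"ax":0,"ay":0,"az":0},{"jaw":0.3,"tx":0,"ty":0,"tz":0,"ax":0,"ay":0,"az":0},{"jaw":0.3,"tx":-0.5,"ty":0,"tz":2,"ax":0,"ay":0,"az":0},{"jaw":0.3,"tx":-0.5,"ty":0,"tz":6,"ax":0,"ay":0,"az":0},{"jaw":0.3,"tx":-0.5,"ty":0,"tz":11,"ax":3.8,"ay":-8,"az":0},{"jaw":0.3,"tx":-0.5,"ty":0,"tz":15,"ax":3.8,"ay":-17,"az":0},{"jaw":1,"tx":-0.5,"ty":0,"tz":17,"ax":3.8,"ay":-24.7,"az":0},{"jaw":1,"tx":-0.5,"ty":0,"tz":17,"ax":3.8,"ay":-24.7,"az":0}]'
python3 - <<'E'
from h import *
print(manip.get_state()["ee_rot"])
d=grab("side","2"); t=grab("top","2")
cv2.imwrite("pics/s2c.png",np.hstack([cv2.resize(d["pixels"][80:220,190:340],None,fx=2.6,fy=2.6),cv2.resize(t["pixels"][180:320,160:310],None,fx=2.6,fy=2.6)]))
E
```

```text
clock: 8.2
position: [0.4227, 0.2961, 0.2442]
ee_rot: [0.002, -0.076, 0.997, 0.001]
contact_force: [1.3, 0.1, -0.9]
width: 0.0851
gripper_force: 0.0
[ 0.00246863 -0.07552477  0.99713992  0.00137758]
```

View pics/s2c.png

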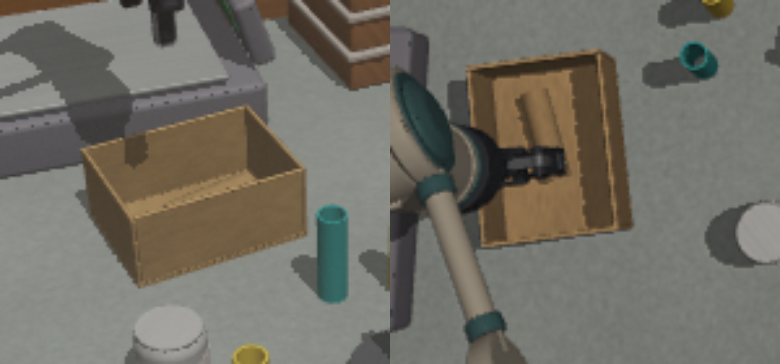

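The core lies flat inside the box (top-view half of the picture, around (540,120)). On to the full roll at about (0.431, -0.335).

```bash
python3 -m pendant '[{"jaw":1,"tx":0,"ty":-2,"tz":0,"ax":0,"ay":0,"az":-2},{"jaw":1,"tx":0,"ty":-6,"tz":0,"ax":0,"ay":0,"az":-5},{"jaw":1,"tx":0.2,"ty":-12,"tz":0,"ax":0,"ay":0,"az":-8.7},{"jaw":1,"tx":0.3,"ty":-18,"tz":0,"ax":0,"ay":0,"az":-8.7},{"jaw":1,"tx":0.5,"ty":-24,"tz":0,"ax":0,"ay":0,"az":-8.7},{"jaw":1,"tx":0.7,"ty":-30,"tz":0,"ax":0,"ay":0,"az":-8.7},{"jaw":1,"tx":0.7,"ty":-36,"tz":0,"ax":0,"ay":0,"az":-8.7},{"jaw":1,"tx":0.7,"ty":-42,"tz":0,"ax":0,"ay":0,"az":-8.7},{"jaw":1,"tx":0.7,"ty":-48,"tz":0,"ax":0,"ay":0,"az":-8.7},{"jaw":1,"tx":0.7,"ty":-54,"tz":0,"ax":0,"ay":0,"az":-8.7}]' && python3 -m pendant '[{"jaw":1,"tx":0,"ty":-5,"tz":0,"ax":0,"ay":0,"az":0},{"jaw":1,"tx":0,"ty":-8,"tz":-1,"ax":0,"ay":0,"az":0},{"jaw":1,"tx":0,"ty":-9.1,"tz":-3,"ax":0,"ay":0,"az":0},{"jaw":1,"tx":0,"ty":-9.1,"tz":-5,"ax":0,"ay":0,"az":0},{"jaw":1,"tx":0,"ty":-9.1,"tz":-5,"ax":0,"ay":0,"az":0},{"jaw":1,"tx":0,"ty":-9.1,"tz":-5,"ax":0,"ay":0,"az":0}]'
python3 -c "
from h import *
s=manip.get_state();print(s['position'],s['ee_rot'],s['qpos'])"
```

```text
clock: 9.55
position: [0.4299, -0.2476, 0.2385]
ee_rot: [-0.002, 0.003, 1.0, 0.001]
contact_force: [1.3, -0.2, -0.5]
width: 0.0854
gripper_force: 0.0
clock: 10.3
position: [0.431, -0.3361, 0.1899]
ee_rot: [-0.001, 0.002, 1.0, 0.001]
contact_force: [-0.3, 1.0, -0.5]
width: 0.0855
gripper_force: 0.0
[ 0.43097036 -0.33611746  0.18994584] [-5.51187913e-04  2.10079340e-03  9.99997508e-01  5.15630208e-04] [-7.89656851e-01  2.60887312e-01  1.63240230e+00 -5.64235021e-05
  1.24981163e+00 -2.35623374e+00]
```

```bash
python3 -m pendant '[{"jaw":1,"tx":0,"ty":0.1,"tz":-2,"ax":0,"ay":0,"az":0},{"jaw":1,"tx":0,"ty":0.1,"tz":-5,"ax":0,"ay":0,"az":0},{"jaw":1,"tx":0,"ty":0.1,"tz":-7,"ax":0,"ay":0,"az":0},{"jaw":1,"tx":0,"ty":0.1,"tz":-9,"ax":0,"ay":0,"az":0},{"jaw":1,"tx":0,"ty":0.1,"tz":-11,"ax":0,"ay":0,"az":0},{"jaw":1,"tx":0,"ty":0.1,"tz":-12.8,"ax":0,"ay":0,"az":0},{"jaw":1,"tx":0,"ty":0.1,"tz":-13.4,"ax":0,"ay":0,"az":0},{"jaw":1,"tx":0,"ty":0.1,"tz":-13.4,"ax":0,"ay":0,"az":0}]' && python3 -m pendant '[{"jaw":0.6,"tx":0,"ty":0,"tz":0,"ax":0,"ay":0,"az":0},{"jaw":0.5,"tx":0,"ty":0,"tz":0,"ax":0,"ay":0,"az":0},{"jaw":0.4,"tx":0,"ty":0,"tz":0,"ax":0,"ay":0,"az":0},{"jaw":0,"tx":0,"ty":0,"tz":0,"ax":0,"ay":0,"az":0},{"jaw":-1,"tx":0,"ty":0,"tz":0,"ax":0,"ay":0,"az":0},{"jaw":-1,"tx":0,"ty":0,"tz":0,"ax":0,"ay":0,"az":0},{"jaw":-1,"tx":0,"ty":0,"tz":0,"ax":0,"ay":0,"az":0},{"jaw":-1,"tx":0,"ty":0,"tz":0,"ax":0,"ay":0,"az":0}]' 40
```

```text
clock: 11.3
position: [0.4317, -0.3346, 0.0567]
ee_rot: [0.0, 0.001, 1.0, -0.0]
contact_force: [-0.5, 0.5, 0.4]
width: 0.0857
gripper_force: 0.0
clock: 12.3
position: [0.4318, -0.3348, 0.0573]
ee_rot: [0.001, 0.002, 1.0, -0.001]
contact_force: [-0.4, -0.3, 5.9]
width: 0.0599
gripper_force: 42.0
```

```bash
python3 -m pendant '[{"jaw":-1,"tx":0,"ty":0,"tz":1,"ax":0,"ay":0,"az":0},{"jaw":-1,"tx":0,"ty":0,"tz":3,"ax":0,"ay":0,"az":0},{"jaw":-1,"tx":0,"ty":0,"tz":6,"ax":0,"ay":0,"az":0},{"jaw":-1,"tx":0,"ty":0,"tz":9,"ax":0,"ay":0,"az":0},{"jaw":-1,"tx":0,"ty":0,"tz":12,"ax":0,"ay":0,"az":0},{"jaw":-1,"tx":0,"ty":0,"tz":14,"ax":0,"ay":0,"az":0},{"jaw":-1,"tx":0,"ty":0,"tz":15.5,"ax":0,"ay":0,"az":0},{"jaw":-1,"tx":0,"ty":0,"tz":16,"ax":0,"ay":0,"az":0}]' && python3 -m pendant '[{"jaw":-1,"tx":0.7,"ty":1.5,"tz":0,"ax":0,"ay":0,"az":0},{"jaw":-1,"tx":2.1,"ty":4.5,"tz":0,"ax":0,"ay":0,"az":0},{"jaw":-1,"tx":4.2,"ty":9,"tz":0,"ax":0,"ay":0,"az":0},{"jaw":-1,"tx":6.4,"ty":13.5,"tz":0,"ax":0,"ay":0,"az":0},{"jaw":-1,"tx":8.5,"ty":18,"tz":0,"ax":0,"ay":0,"az":0},{"jaw":-1,"tx":10.6,"ty":22.5,"tz":0,"ax":0,"ay":0,"az":0},{"jaw":-1,"tx":12.7,"ty":27,"tz":0,"ax":0,"ay":0,"az":0},{"jaw":-1,"tx":14.4,"ty":30.6,"tz":0,"ax":0,"ay":0,"az":0},{"jaw":-1,"tx":15.2,"ty":32.3,"tz":0,"ax":0,"ay":0,"az":0},{"jaw":-1,"tx":15.2,"ty":32.3,"tz":0,"ax":0,"ay":0,"az":0}]' && python3 -m pendant '[{"jaw":-1,"tx":0,"ty":0,"tz":0,"ax":0,"ay":0,"az":0},{"jaw":-1,"tx":0,"ty":0,"tz":0,"ax":0,"ay":0,"az":0}]'
cat > m4.py <<'E'
from h import *
from m3 import proj
s=manip.get_state(); p=s["position"]; print(p,s["ee_rot"])
d=grab("side","3"); W=cloud(d); n=np.hypot(W[...,0]-.583,W[...,1]+.0125)<.045
for nm,z0,z1 in(("roll",.16,.22),("spindle",.04,.10)):
    m=n&(W[...,2]>z0)&(W[...,2]<z1); r=[]
    for v in range(400):
        u=np.nonzero(m[v])[0]
        if len(u)>4:
            z=min(np.arange(0,.3,.0005),key=lambda z:abs(proj(d,(p[0],p[1],z))[1]-v)); r.append((v,(u.min()+u.max())/2-proj(d,(p[0],p[1],z))[0],len(u)))
    print(nm,np.round(r,2)[::3].tolist())
cv2.imwrite("pics/s3c.png",cv2.resize(d["pixels"][90:250,270:430],None,fx=3.5,fy=3.5))
E
python3 m4.py | grep -v expected
```

```text
clock: 13.3
position: [0.4315, -0.3344, 0.217]
ee_rot: [0.0, 0.001, 1.0, -0.0]
contact_force: [0.6, -0.1, -2.2]
width: 0.0604
gripper_force: 44.0
clock: 14.55
position: [0.5831, -0.0101, 0.2154]
ee_rot: [-0.001, 0.0, 1.0, 0.0]
contact_force: [-0.8, -0.3, -1.6]
width: 0.0599
gripper_force: 44.1
clock: 14.8
position: [0.5829, -0.0126, 0.2163]
ee_rot: [-0.0, 0.002, 1.0, -0.0]
contact_force: [-0.2, -0.1, -1.4]
width: 0.0598
gripper_force: 44.1
px per m side 3.818828958164147 -1.5111703277339643
side disc ((0.5836324691772461, -0.016507357358932495), 0.06256532669067383) [ 0.5263056  -0.07496458] [0.6426819  0.04522473]
top disc ((0.5828664302825928, -0.011592325754463673), 0.057630520313978195) [ 0.52700853 -0.06760372] [0.6401596 0.0447731]
[ 0.58291542 -0.0125997   0.216288  ] [-2.36681610e-04  2.26329672e-03  9.99997394e-01 -1.85014859e-04]
roll [[159.0, 0.09, 5.0], [162.0, 0.21, 16.0], [165.0, 0.33, 27.0], [168.0, 0.45, 27.0], [171.0, 0.06, 26.0], [174.0, 0.19, 26.0], [177.0, 0.31, 26.0], [180.0, 0.92, 21.0]]
spindle [[197.0, 1.09, 6.0], [200.0, 1.21, 8.0], [203.0, 1.33, 8.0], [206.0, 0.95, 9.0], [209.0, 0.56, 8.0], [212.0, 0.68, 8.0]]
```

View pics/s3c.png

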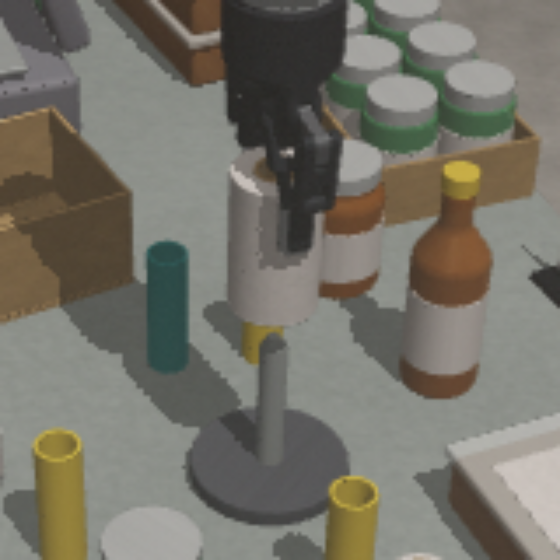

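The roll is held upright with its lower end at crop (273,315), and the spindle tip is just below at (274,342). The measured side offset is about 1.5 mm, so I'll shift x by +1.2 mm, lower in stages and watch the force.

```bash
python3 -m pendant '[{"jaw":-1,"tx":0.12,"ty":0,"tz":-0.5,"ax":0,"ay":0,"az":0},{"jaw":-1,"tx":0.12,"ty":0,"tz":-1.5,"ax":0,"ay":0,"az":0},{"jaw":-1,"tx":0.12,"ty":0,"tz":-2.3,"ax":0,"ay":0,"az":0},{"jaw":-1,"tx":0.12,"ty":0,"tz":-2.9,"ax":0,"ay":0,"az":0},{"jaw":-1,"tx":0.12,"ty":0,"tz":-3.5,"ax":0,"ay":0,"az":0},{"jaw":-1,"tx":0.12,"ty":0,"tz":-4.0,"ax":0,"ay":0,"az":0},{"jaw":-1,"tx":0.12,"ty":0,"tz":-4.5,"ax":0,"ay":0,"az":0},{"jaw":-1,"tx":0.12,"ty":0,"tz":-5,"ax":0,"ay":0,"az":0},{"jaw":-1,"tx":0.12,"ty":0,"tz":-5,"ax":0,"ay":0,"az":0}]'; python3 -c "
from h import *
s=manip.get_state();print(s['contact_force'],s['moment'])"
```

```text
clock: 15.98
position: [0.5843, -0.0113, 0.1659]
ee_rot: [-0.0, 0.001, 1.0, 0.0]
contact_force: [-0.3, 0.4, -1.9]
width: 0.0601
gripper_force: 44.1
[-0.2763819   0.37757887 -1.85299266] [ 0.01560142 -0.05329338 -0.00408763]
```

No contact force with the tip now about 18 mm into the bore. Continuing.

```bash
python3 -m pendant '[{"jaw":-1,"tx":0,"ty":0,"tz":-0.8,"ax":0,"ay":0,"az":0},{"jaw":-1,"tx":0,"ty":0,"tz":-1.8,"ax":0,"ay":0,"az":0},{"jaw":-1,"tx":0,"ty":0,"tz":-2.8,"ax":0,"ay":0,"az":0},{"jaw":-1,"tx":0,"ty":0,"tz":-3.8,"ax":0,"ay":0,"az":0},{"jaw":-1,"tx":0,"ty":0,"tz":-4.8,"ax":0,"ay":0,"az":0},{"jaw":-1,"tx":0,"ty":0,"tz":-5.8,"ax":0,"ay":0,"az":0},{"jaw":-1,"tx":0,"ty":0,"tz":-6.8,"ax":0,"ay":0,"az":0},{"jaw":-1,"tx":0,"ty":0,"tz":-7.8,"ax":0,"ay":0,"az":0},{"jaw":-1,"tx":0,"ty":0,"tz":-8.5,"ax":0,"ay":0,"az":0},{"jaw":-1,"tx":0,"ty":0,"tz":-8.5,"ax":0,"ay":0,"az":0}]'; python3 -m pendant '[{"jaw":-1,"tx":0,"ty":0,"tz":-0.2,"ax":0,"ay":0,"az":0},{"jaw":-1,"tx":0,"ty":0,"tz":-0.4,"ax":0,"ay":0,"az":0},{"jaw":-1,"tx":0,"ty":0,"tz":-0.5,"ax":0,"ay":0,"az":0},{"jaw":-1,"tx":0,"ty":0,"tz":-0.5,"ax":0,"ay":0,"az":0}]'
```

```text
clock: 17.23
position: [0.5842, -0.0113, 0.0807]
ee_rot: [-0.001, 0.001, 1.0, 0.0]
contact_force: [-0.6, 0.2, -2.1]
width: 0.0602
gripper_force: 44.1
clock: 17.73
position: [0.5846, -0.0114, 0.0764]
ee_rot: [0.0, 0.001, 1.0, 0.0]
contact_force: [0.4, 1.1, -1.9]
width: 0.0603
gripper_force: 44.1
```

```bash
python3 -m pendant '[{"jaw":-1,"tx":0,"ty":0,"tz":-0.1,"ax":0,"ay":0,"az":0},{"jaw":-1,"tx":0,"ty":0,"tz":-0.2,"ax":0,"ay":0,"az":0},{"jaw":-1,"tx":0,"ty":0,"tz":-0.3,"ax":0,"ay":0,"az":0},{"jaw":-1,"tx":0,"ty":0,"tz":-0.3,"ax":0,"ay":0,"az":0}]'; python3 -m pendant '[{"jaw":-1,"tx":0,"ty":0,"tz":-0.05,"ax":0,"ay":0,"az":0},{"jaw":-1,"tx":0,"ty":0,"tz":-0.1,"ax":0,"ay":0,"az":0},{"jaw":-1,"tx":0,"ty":0,"tz":-0.1,"ax":0,"ay":0,"az":0}]'
```

```text
clock: 18.23
position: [0.5845, -0.0113, 0.0732]
ee_rot: [-0.0, 0.001, 1.0, 0.0]
contact_force: [0.6, 0.8, -2.2]
width: 0.0603
gripper_force: 44.1
clock: 18.6
position: [0.5846, -0.0114, 0.0723]
ee_rot: [0.0, 0.001, 1.0, 0.0]
contact_force: [0.2, 0.1, -1.9]
width: 0.0603
gripper_force: 44.2
```

```bash
python3 -m pendant '[{"jaw":-1,"tx":0,"ty":0,"tz":-0.05,"ax":0,"ay":0,"az":0},{"jaw":-1,"tx":0,"ty":0,"tz":-0.1,"ax":0,"ay":0,"az":0},{"jaw":-1,"tx":0,"ty":0,"tz":-0.1,"ax":0,"ay":0,"az":0}]'; python3 -m pendant '[{"jaw":-1,"tx":0,"ty":0,"tz":-0.05,"ax":0,"ay":0,"az":0},{"jaw":-1,"tx":0,"ty":0,"tz":-0.05,"ax":0,"ay":0,"az":0},{"jaw":-1,"tx":0,"ty":0,"tz":-0.05,"ax":0,"ay":0,"az":0}]'
```

```text
clock: 18.98
position: [0.5847, -0.0114, 0.0723]
ee_rot: [0.0, 0.001, 1.0, -0.0]
contact_force: [-1.9, 0.9, 5.2]
width: 0.0604
gripper_force: 44.8
clock: 19.35
position: [0.5847, -0.0114, 0.0723]
ee_rot: [0.0, 0.001, 1.0, -0.0]
contact_force: [-2.8, 0.2, 7.3]
width: 0.0602
gripper_force: 45.0
```

It seats at TCP z = 0.0723, exactly as computed, with upward contact force. I'll release and retreat straight up.

```bash
python3 -m pendant '[{"jaw":0.5,"tx":0,"ty":0,"tz":0,"ax":0,"ay":0,"az":0},{"jaw":0.7,"tx":0,"ty":0,"tz":0,"ax":0,"ay":0,"az":0},{"jaw":1,"tx":0,"ty":0,"tz":0,"ax":0,"ay":0,"az":0},{"jaw":1,"tx":0,"ty":0,"tz":0,"ax":0,"ay":0,"az":0},{"jaw":1,"tx":0,"ty":0,"tz":0,"ax":0,"ay":0,"az":0}]' 20; python3 -m pendant '[{"jaw":1,"tx":0,"ty":0,"tz":1,"ax":0,"ay":0,"az":0},{"jaw":1,"tx":0,"ty":0,"tz":3,"ax":0,"ay":0,"az":0},{"jaw":1,"tx":0,"ty":0,"tz":5,"ax":0,"ay":0,"az":0},{"jaw":1,"tx":0,"ty":0,"tz":8,"ax":0,"ay":0,"az":0},{"jaw":1,"tx":0,"ty":0,"tz":11,"ax":0,"ay":0,"az":0},{"jaw":1,"tx":0,"ty":0,"tz":15,"ax":0,"ay":0,"az":0},{"jaw":1,"tx":-4,"ty":0,"tz":18,"ax":0,"ay":0,"az":0},{"jaw":1,"tx":-9,"ty":0,"tz":18,"ax":0,"ay":0,"az":0},{"jaw":1,"tx":-15,"ty":0,"tz":18,"ax":0,"ay":0,"az":0},{"jaw":1,"tx":-19,"ty":0,"tz":18,"ax":0,"ay":0,"az":0}]'
python3 - <<'E' | grep -v expected
from h import *
d=grab("side","4"); t=grab("top","4")
for D,n in((d,"side"),(t,"top")):
    W=cloud(D); m=(np.hypot(W[...,0]-.584,W[...,1]+.012)<.04)&(W[...,2]>.1)
    p=W[m]; print(n,"roll top z pct",np.percentile(p[:,2],[50,75,90,99]).round(4))
cv2.imwrite("pics/s4.png",np.hstack([cv2.resize(d["pixels"][100:360,200:450],None,fx=1.58,fy=2.0)[:, :395],cv2.resize(t["pixels"][110:290,190:470],None,fx=1.42,fy=2.889)[:520,:395]]))
E
```

```text
clock: 19.98
position: [0.5846, -0.0114, 0.0707]
ee_rot: [-0.0, 0.001, 1.0, 0.0]
contact_force: [-0.2, 0.3, 0.8]
width: 0.0854
gripper_force: 0.0
clock: 21.22
position: [0.3919, -0.0111, 0.2515]
ee_rot: [0.0, 0.001, 1.0, -0.0]
contact_force: [0.4, -0.8, 1.0]
width: 0.0856
gripper_force: 0.0
side roll top z pct [0.1192 0.1208 0.1219 0.1278]
top roll top z pct [0.1189 0.1209 0.1231 0.1267]
```

View pics/s4.png

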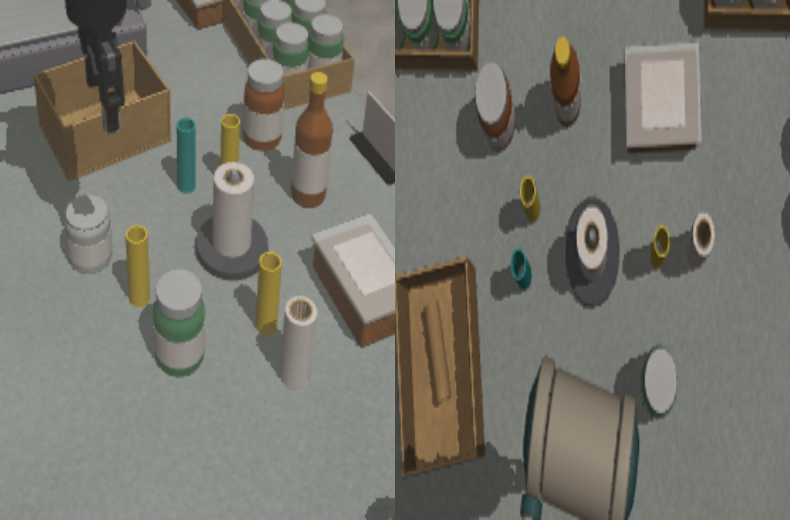

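The roll stands upright on the base plate (left half (233,210), right half (592,240)), with its top at z ≈ 0.119 and the tip showing. The core lies in the box (right half (437,350)). The part roll, jars and other goods haven't moved, and the robot is clear.

```bash
python3 -c "
from rig import manip
print(manip.sign_off())"
```

```text
the job is handed in; nothing more can be done
None
```

The job is handed in: the core is in the waste box, the full roll sits upright and fully down on the stand's base plate, and everything else was left standing, at about 21 s of the 64 s allowed.

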